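Knock the lock pin of a satellite base home

ROBOT

A 6-joint arm with a two-finger parallel gripper is mounted at the origin on the work surface. World frame = base frame: x ahead of the robot, y to its left, z up, the work surface at z = 0. Lengths are in mm, angles in rad, forces in N, time in s.
With the tool pointing down it reaches from about 350 to 775 mm from the base axis. Payload 7.3 kg.
Tool frame: the origin (TCP) lies at the very end of the fingers, on their centre line; the grasp point (between the pads) lies 19 mm behind it (bot.tcp_to_grasp is the distance from the TCP to the grasp point, in mm); z points along the fingers, y is the direction in which the jaws open and shut (so a half turn about z gives the same grasp; the last joint's range is limited). The gripper opens to 92 mm and grips with 3 to 60 N. Pads are 19 mm wide; open, the fingers measure 130 mm over their backs; the gripper's body (75 mm by 190 mm) begins 47 mm behind the grasp point.
Start: joints at [1.069, 0.342, 1.524, -0, 1.275, -0.146], TCP at [182.865, 492.143, 226.741] pointing down, gripper open.
Joint ranges: [-2.53, 2.53], [-0.77, 2.02], [0.04, 2.7], [-1, 4.14], [0.28, 2.66], [-3.11, 3.11]. Speed limits (rad/s): [2.57, 2.57, 3.14, 3.14, 3.14, 3.14].

INTERFACE

Orientations are given as [roll, pitch, yaw] about the fixed x, y, z axes, in that order (R = Rz(yaw) Ry(pitch) Rx(roll)).
In Python, from plant import bot gives the robot as it stands. The module is installed in compiled form; this text tells all that it offers.
- The arm moves only by the tool carry_out, never from a script. Its argument "motion" is a list of rows, each a list of 5 numbers: the closure, from 0 (fully open) to 1 (shut), then the shift along the tool's x, y, z in mm, then the turn about the tool's z in degrees. In form: [[claw, dx, dy, dz, spin], ...]. A call has 1 to 10 rows; each row is the pose to reach, as a shift and turn from the pose measured when the call began, along the tool's axes at that moment; what a row does not reach only later rows make up. A row lasts 1/8 s, in which the tool goes at most 62.5 mm and 10.7 degrees, less where a joint would pass 70% of its speed; a pose out of reach is approached as far as the arm can. A call with a gripper value outside its range is refused whole. The fingers move at their own pace and stop on an object; the grip force is fixed at half the most. Time passes only in rows, so rows that repeat a pose let the fingers close. It gives the time, the measured TCP pose, the force and the opening at its end, in the units of the state.
- bot.get_obs(): the state, without advancing time (a new reading comes with each control period).
- bot.capture(name): name is "side" or "top"; returns a dict with "color" (384x512x3 uint8, red, green, blue), "depth" (384x512 float32, mm along the optical axis (not along the pixel's ray), 0 where there is no reading), "K" (3x3 intrinsics, pixels), "camera_from_world" (4x4, takes a point from world to camera coordinates). Camera axes: x right, y down, z forward; pixel columns grow to the right and rows downward; lengths in mm; the calibration is good to about 2 mm. A picture is of the moment at which its call begins.
- bot.close_job(): hands the job in, once; it reports no verdict.
The state is a dict: "time": time; "joint_positions": joint angles; "dq": joint speeds; "tau": joint torques, N m; "tool_pos": TCP position; "tcp_rot": TCP orientation; "contact_force": force on the tool from outside, world axes, zero at the start; "moment": the same for the moment, N m; "grip_width": finger opening in mm.
Only numpy, scipy, OpenCV 4.12 (cv2) and the standard library are available. Lean on these libraries where they do the work, as an engineer would, in place of code of your own. Each camera call takes 0.05 s, during which the arm holds its last target.

TASK

Lift the red protective cap off the sprung lock pin on the satellite's base and stand it, grip up, in the grey tray. Then pick up the mallet and knock the orange pin down with brisk but measured blows of the mallet (never the fingers) until it clicks and stays down; how deep that is differs from base to base, and slamming it onto its stop damages it. Stand the mallet back on its blue pad on its head, as you found it, let go, and leave the satellite and the other things on the bench alone.

Things in the scene. Friction and masses are not known exactly. Their poses are not given: they have to be found in the camera images.
- fixture: Aluminium base plate, fixed, 140 x 300 x 20 mm. Origin: on the bench (z = 0) under the axis of the lock pin; z up. The plate reaches from 75 mm on the -y side to 225 mm on the +y side of the origin. A dark steel collar 44 mm across stands around the pin, its top 40 mm above the bench.
- satellite: Cube-shaped satellite, 100 x 100 x 113.5 mm, fixed on the base plate, its centre 150 mm from the pin along the base's +y; its near wall is 100 mm from the pin axis. Origin: centre of its underside, 20 mm above the bench. Delicate: do not touch.
- pin (a joint): Travel of the lock pin, m; 0 = up. Its latch hides inside: it resists with up to 16 N, clicks, and pulls the pin the last 5 mm home to a rigid stop, where it stays. Home lies 21 to 35 mm down, set differently each time; feel for it. Stopped short, the pin springs back to 0. Brisk: over 0.04 m/s under the mallet (0.1 is plenty). Over 50 N on it (driven on past the stop at 0.1 m/s) damages it.
- pin_top (a point): Centre of the flat top of the orange pin head (hidden under the cap at the start). The head is 36 mm across and 12 mm thick; its top is 92 mm above the bench when up, 57 to 71 mm when home. z up.
- cap_grip (a point): Red cap, loose, 110 g: a cup 66 mm across (bore 60 mm), 80 mm tall, open below, standing on the base plate over collar and pin. On top a grip bar 44 mm long (cap's x) x 18 mm wide (y) x 24 mm tall. This point: centre of the bar, 92 mm above the lower rim, 12 mm under its top. z up. The rim must rise 72 mm to clear the pin.
- tray: Grey tray, fixed, 140 x 140 x 18 mm, walls 5 mm, inner floor 5 mm above the bench. Origin: centre of its underside, on the bench.
- pad: Blue pad, fixed, 200 (x) x 110 (y) x 10 mm, on which the mallet stands. Origin: centre of its underside, on the bench.
- mallet_grip (a point): Mallet, 0.4 kg, standing on its head: an upright cylinder 48 mm across, 64 mm tall, white faces. Level green handle 22 mm wide (y) x 24 mm tall along the mallet's -x, ending 150 mm from the head's axis. This point: handle centre line, 52 mm from the head's axis, 32 mm above the head's lower face; grasp here from above. x towards the head. In a light grip it tilts when it strikes.
- mallet_head (a point): Centre of the mallet's head, 32 mm above its lower face (the striking face); z along the head's axis, up.
- jar_mid (a point): Bystander: clear jar with white lid, 60 mm across, 65 mm tall; point 32 mm above its underside.
- screwdriver_grip (a point): Bystander: screwdriver with black handle, 170 mm long, lying; point on its handle.
- board_mid (a point): Bystander: green circuit board 90 x 90 mm, about 15 mm tall; point 5 mm above its underside.
Not all that is in view belongs to the job. What is shaped like the part that bears cap_grip but yellow is not meant. Several things have the shape of the pad; the one meant has the colours described above.

How it is judged:
By the outcome, as a careful person would: the job done as asked, in the order asked, and still so for the second after the job is handed in, with the robot touching nothing.
It also fails if it takes over 64 s, if anything falls off the work surface, if the arm or the gripper's body presses on something with over 40 N, if the wrist force passes 120 N, or if a joint passes its speed limit or range.

## Working session

There is one attempt and no reset: what is moved stays moved. The work goes in short steps, Python scripts to look and compute and a tool call to move; the robot and the scene stay as the last step left them, time stands still between calls to the robot, and variables do not carry over. Pictures are saved under pics/ and viewed, and the job is handed in when it is done.

Besides the shell and the picture viewer there is one more tool, called after "Call:" as name(argument=value, ...) on one line, values as JSON. carry_out: Moves the arm, as the interface text tells. Its arguments: {"type":"object","properties":{"motion":{"type":"array","items":{"type":"array","items":{"type":"number"}}}},"required":["motion"]}

```bash
mkdir -p pics; cat > h.py <<'E'
from plant import bot
import numpy as np, cv2
def snap(n,f):
    c=bot.capture(n); cv2.imwrite('pics/'+f+'.png',c['color'][:,:,::-1]); np.savez('pics/'+f+'.npz',**c); return c
def ray(c,u,v,z):
    K=c['K'];T=c['camera_from_world'];R=T[:3,:3];t=T[:3,3]
    o=-R.T@t; d=R.T@np.linalg.inv(K)@np.array([u,v,1.]); s=(z-o[2])/d[2]; return o+s*d
def cloud(c):
    K=c['K'];T=c['camera_from_world'];h,w=c['depth'].shape
    v,u=np.mgrid[:h,:w]; d=c['depth'].astype(float)
    P=np.stack([(u-K[0,2])/K[0,0]*d,(v-K[1,2])/K[1,1]*d,d],-1)
    P=(P-T[:3,3])@T[:3,:3]; P[d==0]=np.nan; return P
E
python3 - <<'E'
from h import *
for n in('top','side'):
    c=snap(n,n+'0'); print(c['K'].tolist(),c['camera_from_world'].round(3).tolist())
print(bot.get_obs(),bot.tcp_to_grasp)
E
```

```text
[[485.91787332838254, 0.0, 256.30519388076266], [0.0, 485.91787332838254, 185.33415845092557], [0.0, 0.0, 1.0]] [[-0.01, -1.0, 0.015, 63.573], [-0.987, 0.008, -0.162, 510.598], [0.162, -0.016, -0.987, 1398.594], [0.0, 0.0, 0.0, 1.0]]
[[378.39859876319684, 0.0, 253.19690475711673], [0.0, 378.39859876319684, 190.00184569488215], [0.0, 0.0, 1.0]] [[0.832, -0.555, -0.006, -389.653], [-0.401, -0.594, -0.697, 335.561], [0.383, 0.583, -0.717, 893.203], [0.0, 0.0, 0.0, 1.0]]
{'time': 0.1, 'joint_positions': array([ 1.06902066e+00,  3.42656546e-01,  1.52489615e+00, -1.15471361e-05,
        1.27541505e+00, -1.46021193e-01]), 'dq': array([-6.79721392e-04, -2.72989034e-03, -3.50787930e-03, -6.43580626e-04,
        1.79255443e-03, -9.38465281e-05]), 'tau': array([ 2.33052662e-03, -4.32005596e+01, -2.44694692e+01,  7.19702058e-02,
        5.26516966e-02, -7.07224785e-05]), 'tool_pos': array([182.67571512, 491.81303158, 226.12149406]), 'tcp_rot': array([-3.14023059e+00, -1.89155164e-04,  2.78584142e+00]), 'contact_force': array([0.32239028, 0.60685687, 0.22867208]), 'moment': array([-0.02442585, -0.02254265, -0.00119118]), 'grip_width': 92.16344269551732} 18.8
```

View pics/top0.png

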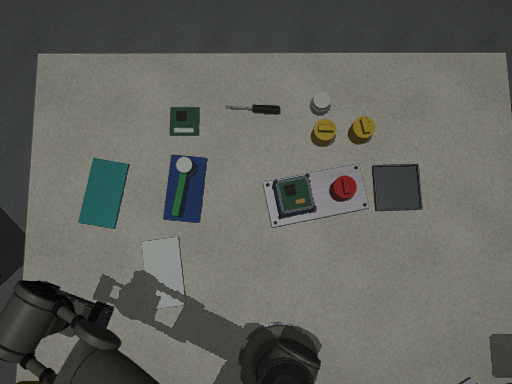

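View pics/side0.png

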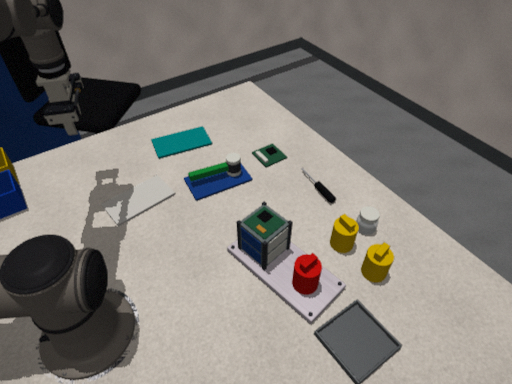

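Top view: the red cap is at (344,188). The yellow look-alikes at (325,131) and (363,128) are the wrong colour. The dark-blue pad with the mallet is at (186,188); the teal (103,193) and white (164,272) pads are not meant. The tray is at (397,187). I'll measure these and enlarge a crop to confirm.

```bash
cat > m.py <<'E'
from h import *
E
python3 - <<'E'
from h import *
c=dict(np.load('pics/top0.npz')); s=dict(np.load('pics/side0.npz'))
a=cv2.resize(c['color'][140:235,145:435],None,fx=2.7,fy=2.7,interpolation=cv2.INTER_CUBIC)
cv2.imwrite('pics/crop0.png',a[:,:,::-1])
a=np.hstack([cv2.resize(s['color'][240:310,270:340],(400,400),interpolation=cv2.INTER_CUBIC),cv2.resize(s['color'][140:210,180:250],(400,400),interpolation=cv2.INTER_CUBIC)])
cv2.imwrite('pics/crop1.png',a[:,:,::-1])
def rect(P2): 
    r=cv2.minAreaRect(P2.astype(np.float32)); return np.round(r[0],1),np.round(r[1],1),round(r[2],1)
for nm,c in(('top',c),('side',s)):
    P=cloud(c); hsv=cv2.cvtColor(c['color'],cv2.COLOR_RGB2HSV); H,S,V=[hsv[...,i].astype(int) for i in range(3)]
    Z=P[...,2]
    def rep(n,m):
        m=m&np.isfinite(Z); n_,l,st,_=cv2.connectedComponentsWithStats(m.astype(np.uint8)); 
        if n_<2: print(nm,n,'none');return
        k=1+np.argmax(st[1:,4]); q=P[l==k]; print(nm,n,len(q),rect(q[:,:2]),'mean',q.mean(0).round(1),'zmed',np.median(q[:,2]).round(1))
    red=((H<8)|(H>172))&(S>150)&(V>60)
    rep('red all',red); rep('bar',red&(Z>112)); rep('capbody',red&(Z>93)&(Z<108))
    blue=(H>105)&(H<130)&(S>120)&(P[...,0]>300)
    rep('pad',blue)
    gr=(H>50)&(H<75)&(S>150)&(P[...,0]>300)
    rep('handle',gr)
    wh=(S<40)&(V>140)&(Z>60)&(P[...,1]>130)&(P[...,0]>400)
    rep('headtop',wh)
    rep('satTop',(Z>120)&(Z<145)&~red&(P[...,0]>300)&(abs(P[...,1])<150))
    rep('tray',(Z>-3)&(Z<30)&(V<110)&(S<60)&(P[...,0]>400)&(P[...,1]<-150)&(P[...,1]>-420))
    rep('plate',(Z>14)&(Z<26)&(V>120)&(P[...,0]>300)&(P[...,1]<150))
E
```

```text
top red all 377 (array([ 496. , -192.2]), array([62. , 61.6]), 44.8) mean [ 495.2 -189.7  105.4] zmed 100.7
top bar 99 (array([ 496.8, -192.3]), array([42.3, 18.3]), 9.2) mean [ 497.  -191.8  122.9] zmed 123.3
top capbody 270 (array([ 496. , -192.2]), array([62. , 61.6]), 44.8) mean [ 494.6 -189.6   99.5] zmed 99.6
top pad 1532 (array([510.9, 274.8]), array([109.8, 198.7]), 84.1) mean [502.3 270.4   9.6] zmed 9.6
top handle 1 (array([548.9, 284.3]), array([0., 0.]), 0.0) mean [548.9 284.3  46.7] zmed 46.7
top headtop 166 (array([570.1, 270.1]), array([40.5, 42.3]), 54.4) mean [569.6 270.9  73.3] zmed 73.6
top satTop 1200 (array([470.6, -45.9]), array([99.7, 99.6]), 10.3) mean [469.6 -45.5 130.7] zmed 130.9
top tray 1851 (array([ 509. , -357.8]), array([146.1, 124.2]), 0.4) mean [ 508.3 -357.8    5.9] zmed 4.8
top plate 2118 (array([ 485.5, -119.4]), array([136.7, 296.6]), 10.8) mean [ 482.5 -140.2   19.5] zmed 19.4
side red all 908 (array([ 517.8, -160.7]), array([139.8,  63.4]), 55.7) mean [ 487.4 -200.4   86.3] zmed 97.3
side bar 153 (array([ 496.8, -191.8]), array([43.2, 17.9]), 8.3) mean [ 495.6 -193.3  120.8] zmed 121.8
side capbody 366 (array([ 496.4, -192.5]), array([61. , 64.1]), 19.8) mean [ 492.7 -196.1   98.7] zmed 98.6
side pad 957 (array([510.9, 273.6]), array([111. , 198.3]), 83.7) mean [494.7 257.5   8.8] zmed 8.6
side handle 312 (array([486.3, 285.3]), array([ 24.9, 129. ]), 78.6) mean [484.6 281.7  48.6] zmed 50.8
side headtop 107 (array([571.2, 270.9]), array([44.3, 44.7]), 42.0) mean [570.8 271.2  72.8] zmed 72.7
side satTop 1236 (array([472.8, -45.6]), array([102.3, 100.4]), 11.2) mean [469.5 -50.1 129.7] zmed 130.0
side tray 3387 (array([ 509.5, -356.9]), array([141.1, 129.6]), 1.5) mean [ 509.6 -359.6    4.9] zmed 3.7
side plate 2464 (array([ 487. , -118.1]), array([140.6, 298. ]), 10.6) mean [ 478.5 -170.3   18.4] zmed 18.4
```

View pics/crop0.png

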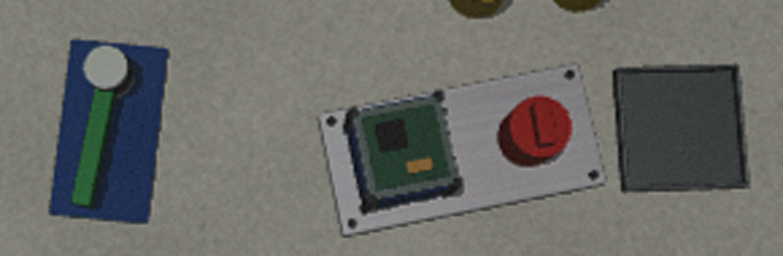

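View pics/crop1.png

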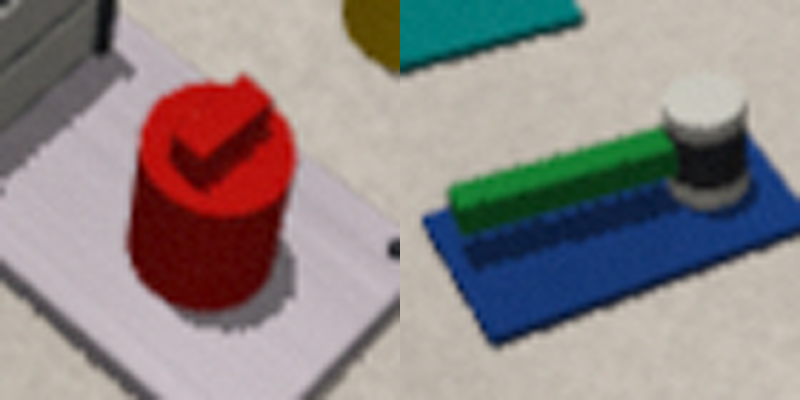

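The crops confirm the targets: the red cap on the base, the blue pad with the green-handled mallet, and the grey tray.

Cap at (497,-192), bar axis at 9°. Mallet head at (570.5,270.5), mallet yaw about -10.5°. Tray centre at (509,-358).

```bash
cat > go.py <<'E'
import sys
from h import *
from scipy.spatial.transform import Rotation as Ro
def st():
    o=bot.get_obs(); print('t',round(o['time'],2),'pos',o['tool_pos'].round(1),'rot',np.degrees(o['tcp_rot']).round(2),'F',o['contact_force'].round(1),'M',o['moment'].round(2),'w',round(o['grip_width'],1),'q',o['joint_positions'].round(2)); return o
def plan(*ts):
    o=st(); R=Ro.from_euler('xyz',o['tcp_rot']).as_matrix()
    for x,y,z,yaw in ts:
        d=R.T@(np.array([x,y,z])-o['tool_pos']); sp=-(yaw-np.degrees(o['tcp_rot'][2])); sp=(sp+180)%360-180
        print((x,y,z,yaw),'->',d.round(1),'spin',round(sp,1))
if __name__=='__main__':
    a=[float(v) for v in sys.argv[1:]]; plan(*[a[i:i+4] for i in range(0,len(a),4)])
E
python3 go.py 450 200 240 175 497 -192 240 189 497 -192 140 189 497 -192 103 189
```

```text
t 0.1 pos [182.7 491.8 226.1] rot [-1.7992e+02 -1.0000e-02  1.5962e+02] F [0.3 0.6 0.2] M [-0.02 -0.02 -0.  ] w 92.2 q [ 1.07  0.34  1.52 -0.    1.28 -0.15]
(450.0, 200.0, 240.0, 175.0) -> [-352.2 -180.5  -13.7] spin -15.4
(497.0, -192.0, 240.0, 189.0) -> [-532.8 -531.5  -13.3] spin -29.4
(497.0, -192.0, 140.0, 189.0) -> [-532.8 -531.4   86.7] spin -29.4
(497.0, -192.0, 103.0, 189.0) -> [-532.8 -531.4  123.7] spin -29.4
```

Call:
carry_out(motion=[[0,-40,-20,-5,-2],[0,-90,-45,-10,-4],[0,-140,-70,-13,-6],[0,-190,-98,-13,-8],[0,-240,-125,-13,-10],[0,-290,-150,-13,-12],[0,-335,-180,-13,-15],[0,-370,-220,-13,-17],[0,-395,-265,-13,-19],[0,-415,-310,-13,-20]])

```text
time: 1.35
tool_pos: [463.8, 54.9, 239.0]
tcp_rot: [-3.14, -0.001, 3.135]
contact_force: [0.1, -0.0, -0.9]
grip_width: 92.0
```

```bash
python3 go.py 497 -192 240 189 497 -192 140 189 497 -192 103 189
```

```text
t 1.35 pos [463.8  54.9 239. ] rot [-1.7993e+02 -8.0000e-02  1.7964e+02] F [ 0.1 -0.  -0.9] M [ 0.02  0.03 -0.06] w 92.0 q [-0.05  0.23  1.65 -0.    1.26 -1.61]
(497.0, -192.0, 240.0, 189.0) -> [ -34.8 -246.7   -0.7] spin -9.4
(497.0, -192.0, 140.0, 189.0) -> [ -34.9 -246.6   99.3] spin -9.4
(497.0, -192.0, 103.0, 189.0) -> [ -35.  -246.5  136.3] spin -9.4
```

Call:
carry_out(motion=[[0,-8,-55,0,-2],[0,-16,-110,0,-4],[0,-24,-165,0,-6],[0,-32,-220,0,-8],[0,-35,-246,0,-9.4],[0,-35,-246.5,30,-9.4],[0,-35,-246.5,70,-9.4],[0,-35,-246.5,100,-9.4],[0,-35,-246.5,100,-9.4],[0,-35,-246.5,100,-9.4]])

```text
time: 2.6
tool_pos: [497.7, -192.2, 140.3]
tcp_rot: [-3.14, -0.0, -2.984]
contact_force: [0.6, -0.1, -0.2]
grip_width: 91.7
```

```bash
python3 go.py 497 -192 103 189; python3 - <<'E'
from h import *
c=snap('side','s1'); a=cv2.resize(c['color'][180:310,230:390],None,fx=4,fy=4,interpolation=cv2.INTER_CUBIC); cv2.imwrite('pics/s1c.png',a[:,:,::-1])
E
```

```text
t 2.6 pos [ 497.7 -192.2  140.3] rot [-1.7989e+02 -3.0000e-02 -1.7096e+02] F [ 0.6 -0.1 -0.2] M [ 0.01 -0.06  0.03] w 91.7 q [-0.51  0.44  1.63 -0.    1.07 -2.24]
(497.0, -192.0, 103.0, 189.0) -> [ 0.6  0.4 37.3] spin 0.0
```

View pics/s1c.png

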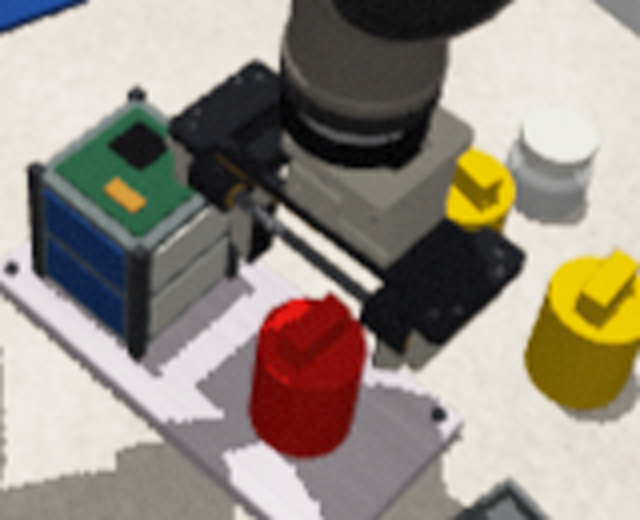

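The side view shows the fingers astride the bar, clear of the satellite. I'll descend and grip.

Call:
carry_out(motion=[[0,0.6,0.4,15,0],[0,0.6,0.4,30,0],[0,0.6,0.4,37,0],[0,0.6,0.4,37,0],[1,0.6,0.4,37,0],[1,0.6,0.4,37,0],[1,0.6,0.4,37,0],[1,0.6,0.4,37,0],[1,0.6,0.4,37,0],[1,0.6,0.4,37,0]])

```text
time: 3.9
tool_pos: [497.3, -192.1, 103.7]
tcp_rot: [-3.139, 0.0, -2.984]
contact_force: [-0.2, -0.1, 0.3]
grip_width: 36.5
```

```bash
python3 go.py 497 -192 185 189  509 -365 190 189 509 -365 92 189
```

```text
t 3.9 pos [ 497.3 -192.1  103.7] rot [-1.7986e+02  2.0000e-02 -1.7095e+02] F [-0.2 -0.1  0.3] M [0.03 0.03 0.02] w 36.5 q [-0.51  0.49  1.67 -0.    0.98 -2.24]
(497.0, -192.0, 185.0, 189.0) -> [  0.2  -0.  -81.3] spin 0.0
(509.0, -365.0, 190.0, 189.0) -> [  15.6 -172.8  -85.9] spin 0.0
(509.0, -365.0, 92.0, 189.0) -> [  15.6 -172.6   12.1] spin 0.0
```

Still closing (36.5 mm open), so I'll wait, then lift.

Call:
carry_out(motion=[[1,0,0,0,0],[1,0,0,0,0],[1,0,0,0,0],[1,0,0,0,0],[1,0,0,0,0]])

```text
time: 4.53
tool_pos: [497.3, -192.1, 103.7]
tcp_rot: [-3.139, 0.0, -2.984]
contact_force: [-0.4, -0.1, 0.1]
grip_width: 18.1
```

Call:
carry_out(motion=[[1,0,0,-8,0],[1,0,0,-20,0],[1,0,0,-40,0],[1,0,0,-60,0],[1,0,0,-80,0],[1,0,0,-88,0],[1,0,0,-88,0]])

```text
time: 5.4
tool_pos: [497.4, -192.0, 192.3]
tcp_rot: [-3.138, 0.001, -2.984]
contact_force: [0.0, -0.4, -1.8]
grip_width: 17.6
```

```bash
python3 go.py 509 -365 190 189 509 -365 92 189; python3 - <<'E'
from h import *
c=snap('side','s2'); a=cv2.resize(c['color'][150:350,200:420],None,fx=3,fy=3,interpolation=cv2.INTER_CUBIC); cv2.imwrite('pics/s2c.png',a[:,:,::-1])
E
```

```text
t 5.4 pos [ 497.4 -192.   192.3] rot [-1.7981e+02  8.0000e-02 -1.7095e+02] F [ 0.  -0.4 -1.8] M [ 0.08  0.08 -0.04] w 17.6 q [-0.51  0.39  1.56 -0.    1.19 -2.24]
(509.0, -365.0, 190.0, 189.0) -> [  15.8 -172.7    2.8] spin 0.1
(509.0, -365.0, 92.0, 189.0) -> [  15.9 -172.4  100.8] spin 0.1
```

View pics/s2c.png

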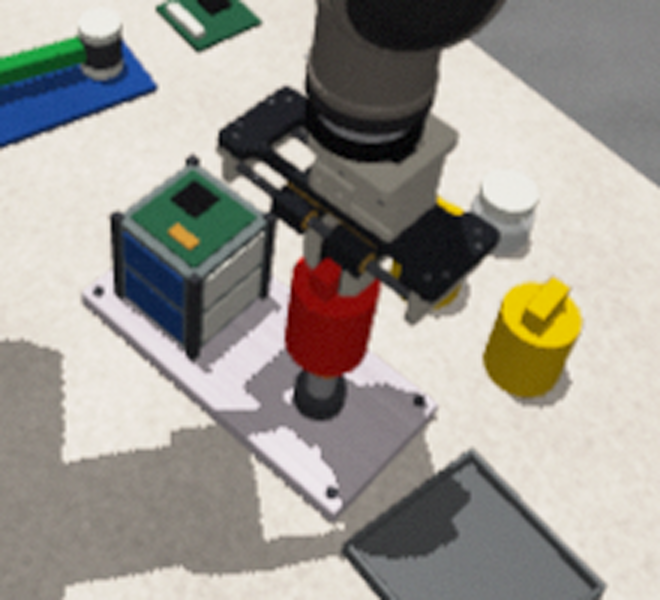

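The cap hangs level with the rim above the pin head. I'll carry it to the tray (release at TCP z ≈ 89.5).

Call:
carry_out(motion=[[1,3,-25,0,0],[1,8,-65,0,0],[1,12,-110,0,0],[1,16,-150,0,0],[1,16,-172,0,0],[1,16,-172,20,0],[1,16,-172,50,0],[1,16,-172,80,0],[1,16,-172,92,0],[1,16,-172,97,0]])

```text
time: 6.7
tool_pos: [508.2, -364.2, 94.2]
tcp_rot: [-3.14, -0.001, -2.984]
contact_force: [0.1, 0.9, -1.2]
grip_width: 17.5
```

```bash
python3 go.py 509 -365 89 189 509 -365 180 189
```

```text
t 6.7 pos [ 508.2 -364.2   94.2] rot [-1.7992e+02 -3.0000e-02 -1.7095e+02] F [ 0.1  0.9 -1.2] M [0.06 0.03 0.02] w 17.5 q [-0.74  0.64  1.4  -0.    1.09 -2.47]
(509.0, -365.0, 89.0, 189.0) -> [-0.7 -0.9  5.2] spin 0.0
(509.0, -365.0, 180.0, 189.0) -> [ -0.6  -1.  -85.8] spin 0.0
```

Call:
carry_out(motion=[[1,0,0,3,0],[1,0,0,5,0],[1,0,0,5.2,0],[0,0,0,5,0],[0,0,0,5,0],[0,0,0,5,0],[0,0,0,5,0]])

```text
time: 7.58
tool_pos: [508.2, -364.3, 89.2]
tcp_rot: [-3.14, -0.0, -2.984]
contact_force: [0.4, -0.1, 0.1]
grip_width: 53.1
```

Call:
carry_out(motion=[[0,0,0,-10,0],[0,0,0,-40,0],[0,0,0,-80,0],[0,0,0,-120,0],[0,0,0,-140,0],[0,0,10,-145,0]])

```text
time: 8.32
tool_pos: [507.0, -354.7, 236.3]
tcp_rot: [-3.137, 0.002, -2.984]
contact_force: [0.4, 0.5, -1.4]
grip_width: 92.1
```

```bash
python3 go.py 505 -30 250 175 519 280 200 169.5 519.4 280 80 169.5 ; python3 - <<'E'
from h import *
c=snap('side','s3'); a=cv2.resize(c['color'][184:384,220:440],None,fx=3,fy=3,interpolation=cv2.INTER_CUBIC); cv2.imwrite('pics/s3c.png',a[:,:,::-1])
E
```

```text
t 8.32 pos [ 507.  -354.7  236.3] rot [-1.7975e+02  1.0000e-01 -1.7099e+02] F [ 0.4  0.5 -1.4] M [ 0.06 -0.   -0.01] w 92.1 q [-0.73  0.51  1.23 -0.    1.39 -2.46]
(505.0, -30.0, 250.0, 175.0) -> [-48.9 320.9 -15. ] spin 14.0
(519.0, 280.0, 200.0, 169.5) -> [-111.1  625.1   33.8] spin 19.5
(519.4, 280.0, 80.0, 169.5) -> [-111.3  625.6  153.8] spin 19.5
```

View pics/s3c.png

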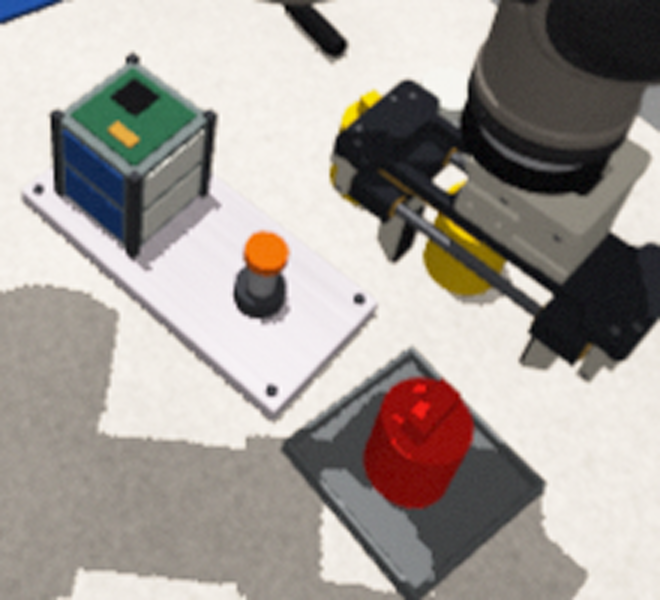

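The cap stands upright in the tray and the orange pin head is exposed. I'll measure the pin from this frame and move on to the mallet.

Call:
carry_out(motion=[[0,-6,40,-4,2],[0,-14,95,-10,4],[0,-24,155,-15,7],[0,-34,215,-15,9],[0,-42,275,-15,12],[0,-52,335,-15,14],[0,-62,395,-15,16],[0,-75,455,-10,18],[0,-88,515,0,19.5],[0,-100,572,20,19.5]])

```text
time: 9.62
tool_pos: [514.7, 230.1, 213.9]
tcp_rot: [-3.14, 0.002, 2.96]
contact_force: [0.9, -1.0, 0.4]
grip_width: 92.1
```

```bash
python3 go.py 519 280 120 169.5 519.4 280 80 169.5 ; python3 - <<'E'
from h import *
def f(c,nm):
    P=cloud(c); hsv=cv2.cvtColor(c['color'],cv2.COLOR_RGB2HSV); H,S,V=[hsv[...,i].astype(int) for i in range(3)]
    Z=P[...,2]; m=(H>5)&(H<18)&(S>180)&(V>120)&(Z>84)&(P[...,0]>460)&(P[...,0]<540)&(abs(P[...,1]+192)<40)
    q=P[m]; print(nm,len(q)); 
    if len(q)>5:
        print(cv2.minEnclosingCircle(q[:,:2].astype(np.float32)),q.mean(0))
        vv,uu=np.nonzero(m); (u,v),r=cv2.minEnclosingCircle(np.stack([uu,vv],1).astype(np.float32)); print(u,v,ray(c,u,v,92))
f(dict(np.load('pics/s3.npz')),'s3'); c=snap('top','t4'); f(c,'t4')
a=cv2.resize(c['color'][130:240,140:440],None,fx=2.6,fy=2.6,interpolation=cv2.INTER_CUBIC); cv2.imwrite('pics/t4c.png',a[:,:,::-1])
E
```

```text
t 9.62 pos [514.7 230.1 213.9] rot [-1.7990e+02  9.0000e-02  1.6958e+02] F [ 0.9 -1.   0.4] M [ 0.06 -0.02  0.01] w 92.1 q [ 0.29  0.42  1.44 -0.    1.28 -1.1 ]
(519.0, 280.0, 120.0, 169.5) -> [ 5.  50.  93.8] spin 0.1
(519.4, 280.0, 80.0, 169.5) -> [  4.7  50.2 133.8] spin 0.1
s3 148
((500.9540100097656, -191.39842224121094), 18.407360076904297) [ 499.14350621 -192.86674944   90.20014924]
308.1842041015625 268.1842041015625 [ 497.7739074  -193.86440895   92.        ]
t4 63
((498.625244140625, -192.3673858642578), 16.764381408691406) [ 500.96218421 -192.8541948    91.13975566]
344.26922607421875 185.88461303710938 [ 499.26102856 -192.11721828   92.        ]
```

View pics/t4c.png

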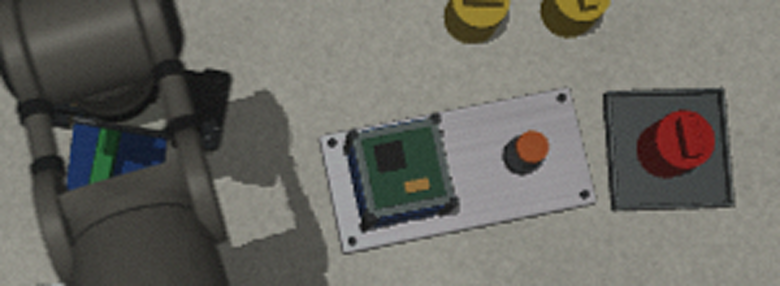

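The top view shows the orange pin at (533,147) in the crop, about (498.5,-192.7) in the world. Now down onto the handle.

Call:
carry_out(motion=[[0,5,30,30,0],[0,5,50,65,0],[0,5,50,110,0],[0,5,50,134,0],[0,5,50,134,0],[0,5,50,134,0]])

```text
time: 10.42
tool_pos: [516.3, 286.5, 77.1]
tcp_rot: [3.141, -0.003, 2.964]
contact_force: [0.3, 0.3, 1.1]
grip_width: 91.5
```

```bash
python3 go.py 520 279.9 23 169.5 ; python3 - <<'E'
from h import *
c=snap('side','s5'); a=cv2.resize(c['color'][90:220,140:300],None,fx=4,fy=4,interpolation=cv2.INTER_CUBIC); cv2.imwrite('pics/s5c.png',a[:,:,::-1])
E
```

```text
t 10.43 pos [516.3 286.5  77.1] rot [179.97  -0.19 169.8 ] F [0.3 0.3 1.1] M [ 0.03 -0.01 -0.02] w 91.5 q [ 0.38  0.61  1.52  0.    1.01 -1.02]
(520.0, 279.9, 23.0, 169.5) -> [-5.  -5.8 54. ] spin 0.3
```

View pics/s5c.png

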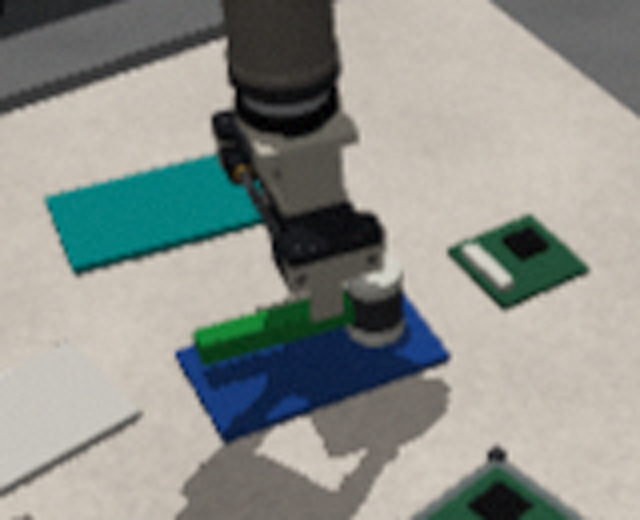

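The fingers are above the handle, close to the head. I'll re-centre first, then go down.

Call:
carry_out(motion=[[0,-5,-5.8,0,0.3],[0,-5,-5.8,5,0.3],[0,-5,-5.8,20,0.3],[0,-5,-5.8,40,0.3],[0,-5,-5.8,50,0.3],[0,-5,-5.8,54,0.3],[0,-5,-5.8,54,0.3]])

```text
time: 11.35
tool_pos: [520.4, 280.1, 23.4]
tcp_rot: [3.141, -0.003, 2.958]
contact_force: [-0.8, 0.5, 0.0]
grip_width: 91.7
```

```bash
python3 go.py 520 279.9 23 169.5
```

```text
t 11.35 pos [520.4 280.1  23.4] rot [ 1.7994e+02 -1.5000e-01  1.6950e+02] F [-0.8  0.5  0. ] M [-0.02  0.03  0.  ] w 91.7 q [ 0.36  0.68  1.56  0.    0.9  -1.03]
(520.0, 279.9, 23.0, 169.5) -> [ 0.4 -0.2  0.4] spin -0.0
```

Call:
carry_out(motion=[[1,0,0,0,0],[1,0,0,0,0],[1,0,0,0,0],[1,0,0,0,0],[1,0,0,0,0],[1,0,0,0,0],[1,0,0,0,0],[1,0,0,0,0],[1,0,0,0,0],[1,0,0,0,0]])

```text
time: 12.6
tool_pos: [520.4, 280.0, 23.4]
tcp_rot: [3.141, -0.003, 2.958]
contact_force: [0.8, 1.5, -0.5]
grip_width: 21.5
```

```bash
python3 go.py 520 279.9 23 169.5
```

```text
t 12.6 pos [520.4 280.   23.4] rot [ 1.7995e+02 -1.5000e-01  1.6950e+02] F [ 0.8  1.5 -0.5] M [ 0.03 -0.03 -0.03] w 21.5 q [ 0.36  0.68  1.56  0.    0.9  -1.03]
(520.0, 279.9, 23.0, 169.5) -> [ 0.4 -0.2  0.4] spin 0.0
```

Gripped at 21.5 mm, the handle width. Lift.

Call:
carry_out(motion=[[1,0,0,-10,0],[1,0,0,-35,0],[1,0,0,-75,0],[1,0,0,-115,0],[1,0,0,-150,0],[1,0,0,-175,0],[1,0,0,-178,0],[1,0,0,-178,0]])

```text
time: 13.6
tool_pos: [520.2, 279.5, 200.4]
tcp_rot: [-3.142, -0.004, 2.958]
contact_force: [-0.0, 0.6, -4.9]
grip_width: 21.9
```

```bash
python3 go.py 480 60 205 190 454 -218 205 209.5 ; python3 - <<'E'
from h import *
c=snap('side','s6'); a=cv2.resize(c['color'][60:220,120:320],None,fx=4,fy=3.6,interpolation=cv2.INTER_CUBIC); cv2.imwrite('pics/s6c.png',a[:,:,::-1])
E
```

```text
t 13.6 pos [520.2 279.5 200.4] rot [-180.     -0.24  169.5 ] F [-0.   0.6 -4.9] M [ 0.03  0.17 -0.05] w 21.9 q [ 0.36  0.48  1.37  0.    1.29 -1.03]
(480.0, 60.0, 205.0, 190.0) -> [  -0.5 -223.2   -4.6] spin -20.5
(454.0, -218.0, 205.0, 209.5) -> [ -25.6 -501.3   -4.7] spin -40.0
```

View pics/s6c.png

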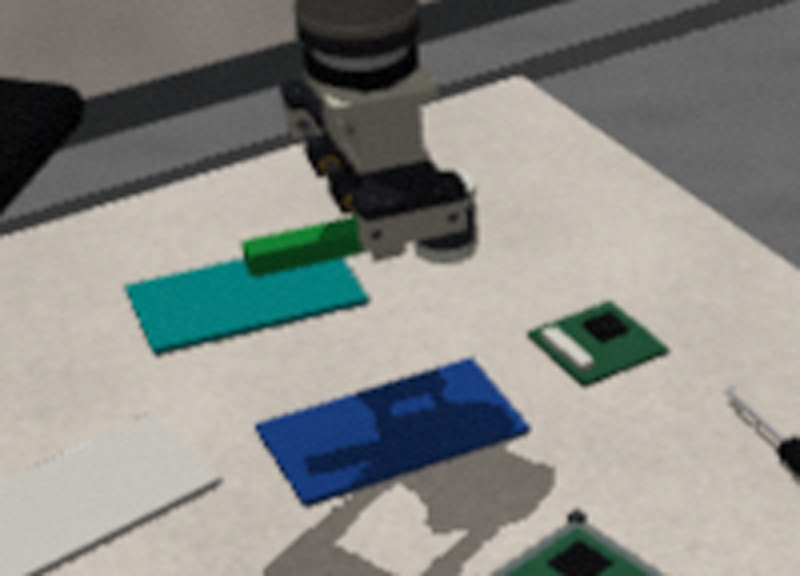

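The mallet hangs level in the grip. Carry it to the pin, swinging the handle away from the satellite.

Call:
carry_out(motion=[[1,0,-25,-3,-2],[1,0,-70,-4,-5],[1,0,-120,-4,-10],[1,-1,-172,-4,-15],[1,-1,-223,-4,-20],[1,-5,-275,-4,-24],[1,-10,-325,-4,-28],[1,-15,-375,-4,-32],[1,-20,-425,-4,-36],[1,-24,-470,-4,-39]])

```text
time: 14.9
tool_pos: [456.9, -188.6, 202.7]
tcp_rot: [3.137, -0.006, -2.643]
contact_force: [0.6, -0.3, -4.6]
grip_width: 22.0
```

```bash
python3 go.py 454 -218 205 209.5 454 -218 140 209.5
```

```text
t 14.9 pos [ 456.9 -188.6  202.7] rot [ 179.73   -0.33 -151.42] F [ 0.6 -0.3 -4.6] M [-0.05  0.15  0.01] w 22.0 q [-0.54  0.31  1.64 -0.    1.2  -2.61]
(454.0, -218.0, 205.0, 209.5) -> [ 16.7 -24.4  -2.3] spin -0.9
(454.0, -218.0, 140.0, 209.5) -> [ 16.3 -24.8  62.7] spin -0.9
```

Call:
carry_out(motion=[[1,8,-12,0,-0.9],[1,16,-24.5,0,-0.9],[1,16.4,-24.6,20,-0.9],[1,16.4,-24.6,45,-0.9],[1,16.4,-24.6,63,-0.9],[1,16.4,-24.6,63,-0.9],[1,16.4,-24.6,63,-0.9]])

```text
time: 15.78
tool_pos: [454.3, -217.9, 140.2]
tcp_rot: [3.137, -0.005, -2.627]
contact_force: [0.8, -0.4, -4.8]
grip_width: 21.9
```

```bash
python3 go.py 454 -218 140 209.5;  python3 - <<'E'
from h import *
c=snap('side','s7'); a=cv2.resize(c['color'][200:320,240:400],None,fx=5,fy=5,interpolation=cv2.INTER_CUBIC); cv2.imwrite('pics/s7c.png',a[:,:,::-1])
t=snap('top','t7'); a=cv2.resize(t['color'][140:240,270:430],None,fx=5,fy=5,interpolation=cv2.INTER_CUBIC); cv2.imwrite('pics/t7c.png',a[:,:,::-1])
E
```

```text
t 15.78 pos [ 454.3 -217.9  140.2] rot [ 179.76   -0.3  -150.5 ] F [ 0.8 -0.4 -4.8] M [ 0.01  0.17 -0.03] w 21.9 q [-0.6   0.4   1.7  -0.    1.05 -2.68]
(454.0, -218.0, 140.0, 209.5) -> [0.3 0.1 0.2] spin -0.0
```

View pics/s7c.png

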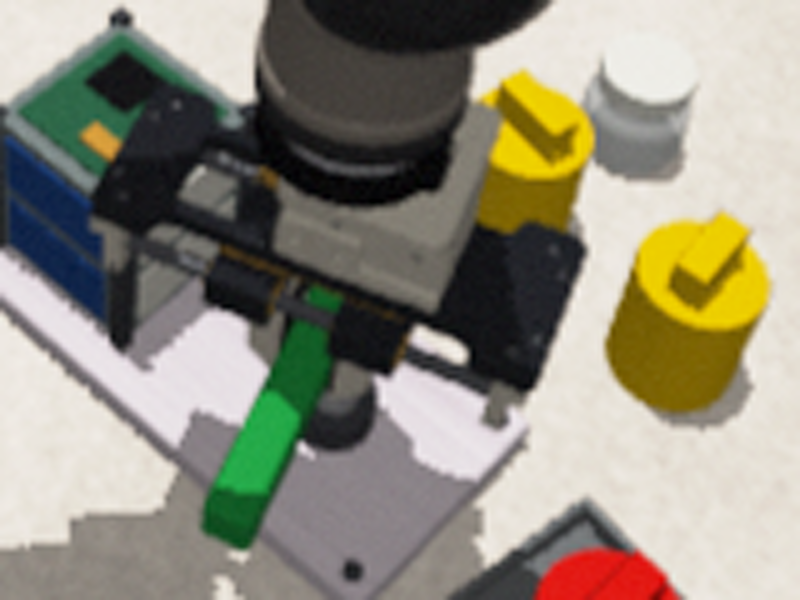

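View pics/t7c.png

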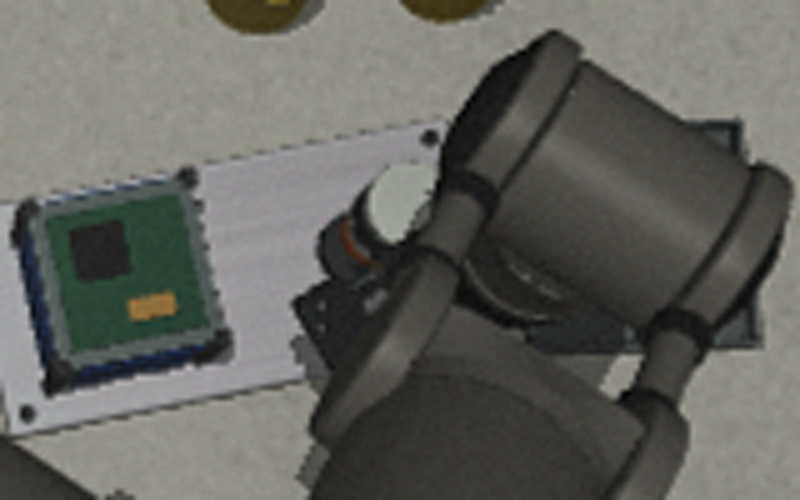

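```bash
python3 - <<'E'
from h import *
from scipy.optimize import least_squares
for f in('t7',):
    c=dict(np.load('pics/%s.npz'%f)); P=cloud(c); hsv=cv2.cvtColor(c['color'],cv2.COLOR_RGB2HSV)
    m=(P[...,2]>183)&(P[...,2]<198)&(hsv[...,1]<45)&(hsv[...,2]>130)&(abs(P[...,0]-498)<45)&(abs(P[...,1]+192)<45)
    q=P[m]; print(len(q),q.mean(0),q.min(0),q.max(0),'expected centre 498.5 -192.7 190.8')
    for rowz in (0,1):
        A=np.c_[q[:,0],q[:,1],np.ones(len(q))]; print('tilt',np.linalg.lstsq(A,q[:,2],rcond=None)[0])
    K=c['K'];T=c['camera_from_world']
    p=T[:3]@np.array([498.5,-192.7,190.8,1]); p=K@p; print('px',p[:2]/p[2], 'r',24*K[0,0]/p[2])
    vv,uu=np.nonzero(m); print(uu.min(),uu.max(),vv.min(),vv.max())
E
```

```text
139 [ 501.52245999 -186.99858231  190.04087695] [ 479.77748904 -206.1215306   184.67412132] [ 518.76305392 -171.58885381  196.40155204] expected centre 498.5 -192.7 190.8
tilt [-4.53402224e-02 -1.35733332e-02  2.10241823e+02]
tilt [-4.53402224e-02 -1.35733332e-02  2.10241823e+02]
px [351.67903617 180.19654811] r 9.011074896813533
344 356 173 187
```

Head over the pin within about 2 mm. First blow: contact at TCP z ≈ 105.4, to a depth of about 17 mm at 0.09 m/s, which is safely short of the 21 mm minimum home.

Call:
carry_out(motion=[[1,0,0,7.5,0],[1,0,0,18.5,0],[1,0,0,29.5,0],[1,0,0,40.5,0],[1,0,0,51.5,0]])

```text
time: 16.5
tool_pos: [453.9, -218.2, 89.2]
tcp_rot: [3.138, -0.005, -2.627]
contact_force: [-4.1, 1.6, 5.5]
grip_width: 21.8
```

```bash
python3 go.py 454 -218 130 209.5
```

```text
t 16.5 pos [ 453.9 -218.2   89.2] rot [ 179.82   -0.29 -150.5 ] F [-4.1  1.6  5.5] M [0.38 0.53 0.13] w 21.8 q [-0.6   0.46  1.76 -0.    0.92 -2.68]
(454.0, -218.0, 130.0, 209.5) -> [  0.    0.2 -40.8] spin 0.0
```

Tool reading 89.2 at the bottom with about 10 N from the pin: it is springing, not clicked. Retract and check for tilt.

Call:
carry_out(motion=[[1,0,0,-12,0],[1,0,0,-28,0],[1,0,0,-41,0],[1,0,0,-41,0],[1,0,0,-41,0]])

```text
time: 17.12
tool_pos: [453.8, -218.0, 129.8]
tcp_rot: [3.138, -0.005, -2.627]
contact_force: [0.0, -0.1, -4.6]
grip_width: 21.8
```

```bash
cat > chk.py <<'E'
from go import *
import sys
n=sys.argv[1]; st()
c=snap('side','s'+n); a=cv2.resize(c['color'][200:320,240:400],None,fx=5,fy=5,interpolation=cv2.INTER_CUBIC); cv2.imwrite('pics/s'+n+'c.png',a[:,:,::-1])
P=cloud(c); hsv=cv2.cvtColor(c['color'],cv2.COLOR_RGB2HSV)
m=(hsv[...,0]>50)&(hsv[...,0]<75)&(hsv[...,1]>150)&(abs(P[...,0]-430)<80)&(P[...,1]<-180)
q=P[m]; n_=np.array([np.cos(np.radians(29.5)),np.sin(np.radians(29.5))])
s=(q[:,:2]-[454,-218])@n_; top=q[:,2]
b=np.round(s/10)
for k in np.unique(b):
    z=top[b==k]
    if len(z)>8: print(k*10,len(z),'ztop',np.percentile(z,95).round(1),end='; ')
print()
m=(hsv[...,0]>5)&(hsv[...,0]<18)&(hsv[...,1]>170)&(abs(P[...,0]-498)<40)&(abs(P[...,1]+192)<40)
q=P[m]; print('orange',len(q), q.mean(0) if len(q) else '', np.percentile(q[:,2],90) if len(q) else '')
E
python3 chk.py 8
```

```text
t 17.12 pos [ 453.8 -218.   129.8] rot [ 179.78   -0.31 -150.5 ] F [ 0.  -0.1 -4.6] M [-0.03  0.21 -0.01] w 21.8 q [-0.6   0.41  1.72 -0.    1.02 -2.68]
-100.0 48 ztop 160.5; -90.0 49 ztop 160.8; -80.0 46 ztop 161.5; -70.0 46 ztop 161.4; -60.0 47 ztop 160.8; -50.0 42 ztop 160.7; -40.0 44 ztop 160.3; -30.0 46 ztop 160.9; -20.0 40 ztop 160.7; -10.0 41 ztop 161.0; 0.0 18 ztop 160.3; 20.0 11 ztop 160.1; 
orange 0
```

View pics/s8c.png

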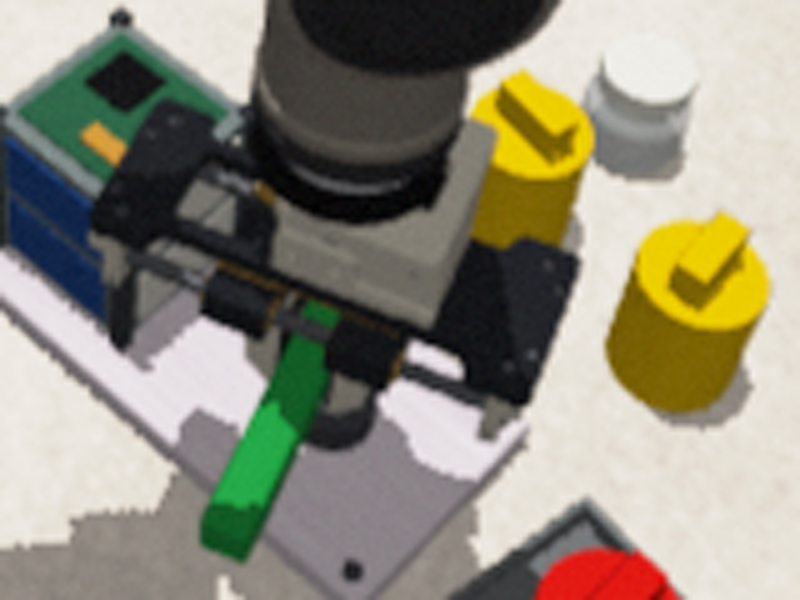

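Handle still level; no slip. Next blow to about 20 mm.

Call:
carry_out(motion=[[1,0,0,4,0],[1,0,0,12,0],[1,0,0,23,0],[1,0,0,34,0],[1,0,0,45,0]])

```text
time: 17.8
tool_pos: [453.4, -218.0, 84.6]
tcp_rot: [3.138, -0.005, -2.627]
contact_force: [-1.0, -0.0, -1.8]
grip_width: 21.7
```

```bash
python3 go.py 454 -218 130 209.5
```

```text
t 17.8 pos [ 453.4 -218.    84.6] rot [ 179.78   -0.31 -150.5 ] F [-1.  -0.  -1.8] M [0.22 0.14 0.02] w 21.7 q [-0.6   0.47  1.77 -0.    0.91 -2.68]
(454.0, -218.0, 130.0, 209.5) -> [ -0.3  -0.1 -45.4] spin 0.0
```

The force fell away at 20.8 mm depth, so a click is likely. Retract aside to see whether the pin stays down.

Call:
carry_out(motion=[[1,0,0,-12,0],[1,0,0,-30,0],[1,0,0,-60,0],[1,0,0,-90,0],[1,20,0,-110,0],[1,50,0,-115,0],[1,80,0,-115,0],[1,80,0,-115,0]])

```text
time: 18.8
tool_pos: [383.4, -258.2, 200.9]
tcp_rot: [3.139, -0.006, -2.629]
contact_force: [0.9, 0.5, -5.2]
grip_width: 21.9
```

```bash
python3 chk.py 9; python3 - <<'E'
from h import *
t=snap('top','t9'); a=cv2.resize(t['color'][140:240,270:430],None,fx=5,fy=5,interpolation=cv2.INTER_CUBIC); cv2.imwrite('pics/t9c.png',a[:,:,::-1])
P=cloud(t); hsv=cv2.cvtColor(t['color'],cv2.COLOR_RGB2HSV)
m=(hsv[...,0]>5)&(hsv[...,0]<18)&(hsv[...,1]>170)&(abs(P[...,0]-498)<40)&(abs(P[...,1]+192)<40)
q=P[m]; print(len(q), q.mean(0) if len(q) else '')
E
```

```text
t 18.8 pos [ 383.4 -258.2  200.9] rot [ 179.83   -0.32 -150.63] F [ 0.9  0.5 -5.2] M [ 0.    0.16 -0.  ] w 21.9 q [-0.76  0.26  1.72 -0.    1.17 -2.84]
-120.0 30 ztop 253.4; -110.0 61 ztop 232.6; -100.0 57 ztop 244.6; -90.0 47 ztop 231.4; -80.0 9 ztop 230.7; -70.0 19 ztop 231.3; 
orange 0  
104 [ 499.17098779 -191.9306353    65.39742891]
```

View pics/s9c.png

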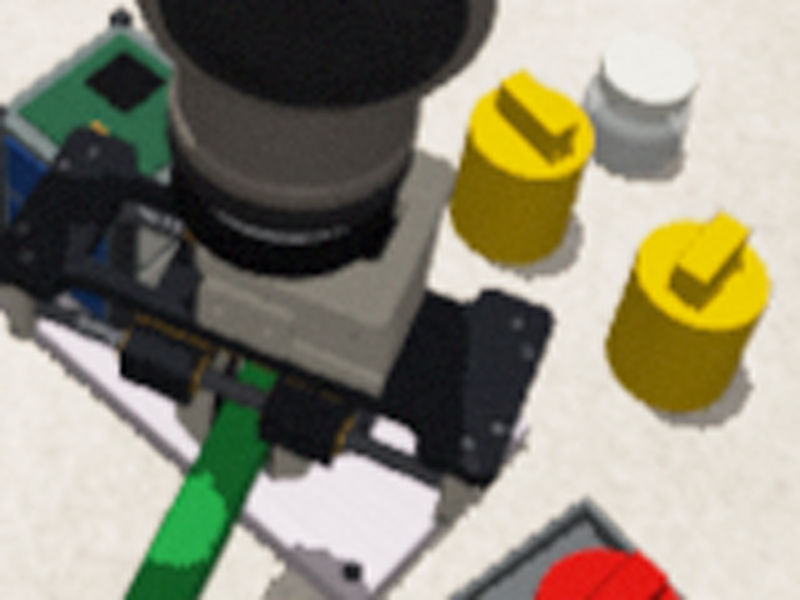

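View pics/t9c.png

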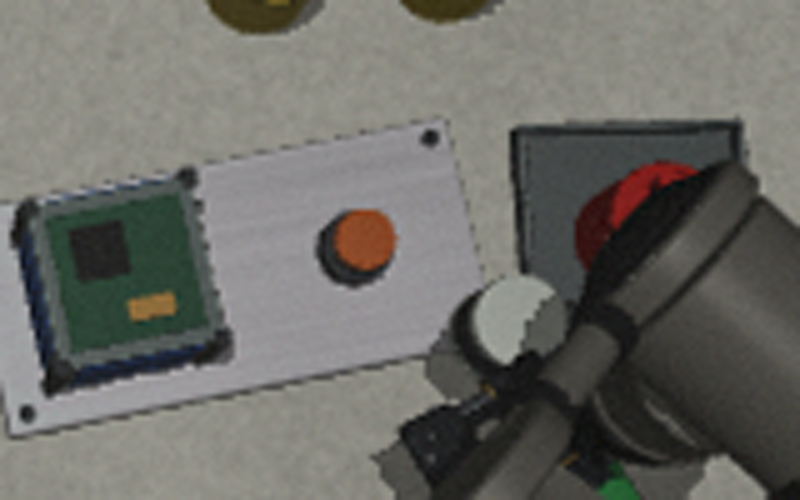

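Pin top now at z ≈ 65.4 with the mallet well clear. That is about 26 mm down, deeper than I struck, so the latch clicked and pulled it home. Now carry the mallet back.

```bash
python3 go.py 454 -190 205 205 480 60 205 190 500 180 205 178 520.4 280 205 169.5
```

```text
t 18.9 pos [ 384.8 -257.6  200.6] rot [ 179.83   -0.27 -150.55] F [ 0.3  0.9 -5.3] M [-0.01  0.12 -0.03] w 21.6 q [-0.75  0.26  1.72 -0.    1.17 -2.84]
(454.0, -190.0, 205.0, 205.0) -> [-93.4  24.8  -4.7] spin 4.4
(480.0, 60.0, 205.0, 190.0) -> [-239.   229.8   -4.8] spin 19.4
(500.0, 180.0, 205.0, 178.0) -> [-315.4  324.4   -4.9] spin 31.4
(520.4, 280.0, 205.0, 169.5) -> [-382.3  401.5   -5. ] spin 39.9
```

Call:
carry_out(motion=[[1,-25,6,-3,1],[1,-60,15,-5,3],[1,-93,27,-5,5],[1,-125,65,-5,8],[1,-155,108,-5,11],[1,-185,152,-5,14],[1,-215,196,-5,17],[1,-242,234,-5,20],[1,-275,275,-5,26],[1,-308,316,-5,31]])

```text
time: 20.15
tool_pos: [497.8, 171.9, 205.2]
tcp_rot: [3.141, -0.005, 3.113]
contact_force: [1.1, -0.8, -5.0]
grip_width: 21.4
```

```bash
python3 go.py 520.4 280 205 169.5 520.4 280 60 169.5
```

```text
t 20.15 pos [497.8 171.9 205.2] rot [179.97  -0.31 178.33] F [ 1.1 -0.8 -5. ] M [0.03 0.07 0.  ] w 21.4 q [ 0.19  0.37  1.55  0.    1.23 -1.36]
(520.4, 280.0, 205.0, 169.5) -> [-1.940e+01  1.087e+02  1.000e-01] spin 8.8
(520.4, 280.0, 60.0, 169.5) -> [-20.2 108.6 145.1] spin 8.8
```

Call:
carry_out(motion=[[1,-8,45,0,4],[1,-16,85,0,7],[1,-19.5,108.5,0,8.8],[1,-20,108.6,20,8.8],[1,-20,108.6,55,8.8],[1,-20,108.6,95,8.8],[1,-20,108.6,130,8.8],[1,-20,108.6,150,8.8],[1,-20,108.6,155,8.8],[1,-20,108.6,155,8.8]])

```text
time: 21.4
tool_pos: [520.3, 280.7, 50.3]
tcp_rot: [-3.142, -0.005, 2.96]
contact_force: [-0.4, 0.2, -3.8]
grip_width: 22.0
```

```bash
python3 go.py 520.4 280 23.4 169.5; python3 - <<'E'
from h import *
c=snap('side','s10'); a=cv2.resize(c['color'][90:220,140:300],None,fx=4,fy=4,interpolation=cv2.INTER_CUBIC); cv2.imwrite('pics/s10c.png',a[:,:,::-1])
E
```

```text
t 21.4 pos [520.3 280.7  50.3] rot [-180.     -0.3   169.57] F [-0.4  0.2 -3.8] M [ 0.01  0.12 -0.  ] w 22.0 q [ 0.36  0.65  1.54  0.    0.96 -1.03]
(520.4, 280.0, 23.4, 169.5) -> [-0.4 -0.6 26.9] spin 0.1
```

View pics/s10c.png

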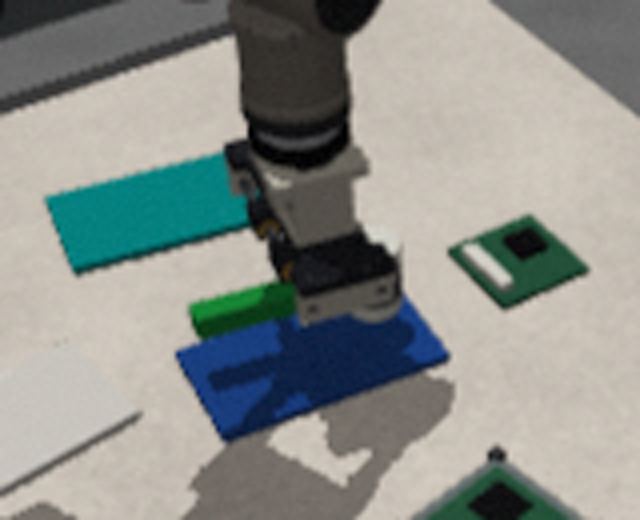

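The mallet hangs level over the blue pad. Lower slowly the last 27 mm.

Call:
carry_out(motion=[[1,0,-0.6,6,0],[1,0,-0.6,14,0],[1,0,-0.6,20,0],[1,0,-0.6,24,0],[1,0,-0.6,26,0],[1,0,-0.6,27,0],[1,0,-0.6,27.3,0],[1,0,-0.6,27.3,0]])

```text
time: 22.45
tool_pos: [520.5, 280.1, 23.8]
tcp_rot: [3.141, -0.004, 2.959]
contact_force: [0.4, 1.0, -4.6]
grip_width: 21.9
```

```bash
python3 go.py 520.4 280 23.4 169.5
```

```text
t 22.45 pos [520.5 280.1  23.8] rot [179.96  -0.22 169.56] F [ 0.4  1.  -4.6] M [0.04 0.16 0.02] w 21.9 q [ 0.36  0.68  1.56  0.    0.9  -1.03]
(520.4, 280.0, 23.4, 169.5) -> [ 0.1 -0.2  0.4] spin 0.1
```

Call:
carry_out(motion=[[1,0,0,0.5,0],[1,0,0,1,0],[1,0,0,1,0]])

```text
time: 22.82
tool_pos: [520.5, 280.2, 23.4]
tcp_rot: [3.141, -0.004, 2.96]
contact_force: [-3.3, -0.4, 3.6]
grip_width: 21.7
```

Contact (the force swung from -4.6 to +3.6 N). Release and retreat straight up.

Call:
carry_out(motion=[[0,0,0,0,0],[0,0,0,0,0],[0,0,0,0,0],[0,0,0,0,0],[0,0,0,0,0],[0,0,0,0,0],[0,0,0,0,0]])

```text
time: 23.7
tool_pos: [520.5, 280.2, 23.4]
tcp_rot: [3.141, -0.004, 2.96]
contact_force: [-0.2, -0.2, 0.1]
grip_width: 87.5
```

Call:
carry_out(motion=[[0,0,0,-8,0],[0,0,0,-30,0],[0,0,0,-70,0],[0,0,0,-120,0],[0,0,0,-170,0],[0,40,10,-180,0],[0,85,10,-180,0],[0,85,10,-180,0]])

```text
time: 24.7
tool_pos: [436.9, 305.8, 204.8]
tcp_rot: [3.14, -0.004, 2.962]
contact_force: [-0.1, -0.5, 0.2]
grip_width: 91.6
```

```bash
python3 - <<'E'
from go import *
st()
t=snap('top','t11'); s=snap('side','s11')
a=np.vstack([cv2.resize(t['color'][80:240,90:440],None,fx=1.8,fy=1.8),cv2.resize(s['color'][110:384,150:500],None,fx=1.8,fy=1.1)]); cv2.imwrite('pics/f11.png',a[:,:,::-1]); print(a.shape)
P=cloud(t); hsv=cv2.cvtColor(t['color'],cv2.COLOR_RGB2HSV);Z=P[...,2]
m=(hsv[...,0]>5)&(hsv[...,0]<18)&(hsv[...,1]>170)&(abs(P[...,0]-498)<40)&(abs(P[...,1]+192)<40); print('pin',P[m].mean(0))
for n,c in(('t',t),('s',s)):
    P=cloud(c);h=cv2.cvtColor(c['color'],cv2.COLOR_RGB2HSV);m=(h[...,1]<45)&(h[...,2]>130)&(P[...,2]>60)&(P[...,2]<90)&(abs(P[...,1]-270)<60)&(abs(P[...,0]-570)<60)
    if m.sum(): print(n,m.sum(),P[m].mean(0),P[m][:,2].std())
    m=((h[...,0]<8)|(h[...,0]>172))&(h[...,1]>150)&(P[...,2]>97); print('cap',P[m].mean(0),P[m][:,2].max())
E
```

```text
t 24.7 pos [436.9 305.8 204.8] rot [179.93  -0.22 169.71] F [-0.1 -0.5  0.2] M [ 0.07 -0.01 -0.01] w 91.6 q [ 0.46  0.38  1.54  0.    1.23 -0.93]
(589, 630, 3)
pin [ 499.27474147 -192.06471388   64.99849383]
t 187 [569.59959658 270.15566402  73.82003907] 2.8283838795407283
cap [ 505.99729668 -363.09717747  106.84676442] 115.61974591943346
s 114 [570.95751463 270.95884499  72.31328589] 1.798513616397482
cap [ 484.45940303 -258.01854522  107.00548265] 171.20546171868358
```

View pics/f11.png

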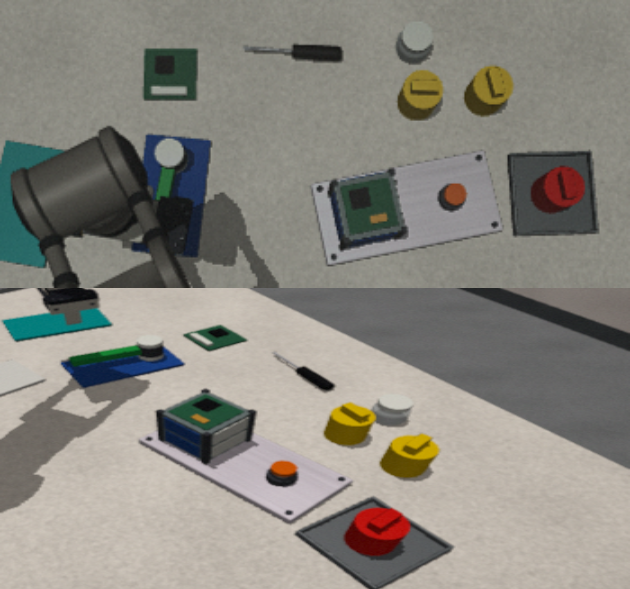

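Everything is in place: the mallet stands on the pad at its original spot, the pin is down (top at 65 mm), the cap stands in the tray, and the other things have not moved. Handing in.

```bash
python3 -c "
from h import *
print(bot.close_job())"
```

```text
the job is handed in; nothing more can be done
None
```

The job is done and handed in at about 25 s of the 64 s allowed; closing it reported no verdict.

- **Cap:** I lifted the red cap straight off. It stands grip up in the grey tray at about (506, -363) mm.
- **Pin:** It took two mallet blows at about 0.09 m/s. The first, to about 16 mm, met about 10 N and did not click. On the second, to about 21 mm, the force dropped away. The pin top then read 65 mm above the bench, about 27 mm down and deeper than I struck, so it latched. It was still down in the last picture, about 6 s later.
- **Mallet:** It stands on its head on the blue pad, within about 1 mm of where it was, and is released. The gripper is open and clear, touching nothing.

The last pictures show the satellite, jar, screwdriver, board and yellow caps where they were, judged by eye. No check failed. The side camera could not see the pin right after the second blow, so that reading rests on the top camera; the final side picture also shows the pin down.

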